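# Put the stacked stores back in their places

## Task

A snow picket stub has been left in the rectangular tray: first move it to the long narrow trough, then take the stack apart from the top down, setting the headlamp shell in the small round dish, next the round tin in the large round dish and last the oblong tin in the tray that the picket came out of. Each thing must end upright and flat on the floor of its place, inside the rim; set things down rather than dropping them and never tip one over. Leave the rusty piton and the blue carabiner where they lie.

Things in the scene. Friction and masses are not known exactly. Their poses are not given: they have to be found in the camera images.
- picket: Dull aluminium snow picket stub, an upturned T section 100 mm long (x): flat flange 36 mm wide (y) and 5 mm thick below, upright web 8 mm thick (y) along its middle up to 36 mm height. Origin at the centre of its underside, z up. Grasp it by the web, across y. About 130 g. Starts standing on its flange on the floor of the tray, roughly along the tray.
- lamp_shell: Cracked amber plastic headlamp shell, a round drum 40 mm in diameter and 28 mm high, straight-sided up to 23 mm, lens up. Origin at the centre of its underside, z up. About 50 g. Starts on top of the stack, on the round tin.
- round_tin: Plain round aluminium tin with closed lid, 60 mm in diameter, 34 mm high. Origin at the centre of its underside, z up. About 140 g. Starts in the middle of the stack, on the oblong tin.
- tin: Closed oblong steel tin 100 mm (x) by 62 mm (y), 36 mm high. Origin at the centre of its underside, z up. About 220 g. Starts at the bottom of the stack, on the table.
- tray: Fixed plywood, origin at the centre of its underside on the table; floor 3 mm above the origin, 5 mm thick walls whose rim is 8 mm above the table. Rectangular tray, inside 124 mm (x) by 86 mm (y): the place of the oblong tin, long side along long side.
- trough: Fixed plywood, origin at the centre of its underside on the table; floor 3 mm above the origin, 5 mm thick walls whose rim is 8 mm above the table. Long narrow trough, inside 126 mm (x) by 58 mm (y): the place of the picket stub, lengthwise.
- dish_large: Fixed plywood, origin at the centre of its underside on the table; floor 3 mm above the origin, 5 mm thick walls whose rim is 8 mm above the table. Large round dish, inside diameter 84 mm: the place of the round tin.
- dish_small: Fixed plywood, origin at the centre of its underside on the table; floor 3 mm above the origin, 5 mm thick walls whose rim is 8 mm above the table. Small round dish, inside diameter 58 mm: the place of the headlamp shell.
- piton: Bystander: rusted steel pin piton lying on the table, about 124 mm long (x, head 20 mm wide at -x, tip at +x), 12 mm high. Origin under its middle.
- carabiner: Bystander: cobalt-blue locking carabiner lying flat, about 106 mm (x) by 56 mm, up to 13 mm high. Origin under its middle.
Mind the look-alikes: they are no part of the job. What is shaped like the dish_large but green or pink is not meant.

How it is judged:
By the outcome, as a careful person would: the job done as asked, in the order asked, and still so for the second after the job is handed in, with the robot touching nothing.
It also fails if it takes over 128 s, if anything falls off the work surface, if the arm or the gripper's body presses on something with over 40 N, if the wrist force passes 120 N, or if a joint passes its speed limit or range.

## Robot

A 7-joint arm with a two-finger parallel gripper is mounted at the origin on the work surface. World frame = base frame: x ahead of the robot, y to its left, z up, the work surface at z = 0. Lengths are in mm, angles in rad, forces in N, time in s.
With the tool pointing down it reaches from about 400 to 900 mm from the base axis. Payload 5.6 kg.
Tool frame: the origin (TCP) lies midway between the tips of the shut fingers; the grasp point (between the pads) lies 19 mm behind it; z points along the fingers, y is the line along which they close (so a half turn about z gives the same grasp; the last joint's range is limited). The gripper opens to 92 mm and grips with 3 to 60 N. Pads are 20 mm wide; open, the fingers measure 128 mm over their backs; the gripper's body (75 mm by 189 mm) begins 69 mm behind the grasp point.
Start: joints at [1.141, 0.468, -0.012, 1.603, 0.006, 1.071, -0.056], TCP at [245.157, -602.002, 214.592] pointing down, gripper open.
Joint ranges: [-2.53, 2.53], [-0.31, 2.02], [-1.57, 1.55], [0.28, 2.44], [-1.29, 4.43], [0.15, 1.84], [-2.92, 2.92]. Speed limits (rad/s): [2.57, 2.57, 3.14, 3.14, 3.14, 3.14, 3.14].

## Interface

Orientations are given as a rotation vector (axis times angle).
In Python, from cell import robot, grip, kin, viewer gives the robot as it stands. Calls block until the motion is done:
- robot.movep(position, orientation): joint-space move of the TCP to a pose.
- robot.servo_line(position, feed=150, rotation=None): straight line of the TCP; rotation=None keeps the orientation; feed is the mean speed in mm/s.
- robot.goto_joints(angles): joint-space move.
- grip(opening, newtons=None): opening from 0.0 (shut) to 1.0 (fully open); newtons is the grip in N (None keeps the last); returns when the fingers have stopped.
- robot.hold(seconds).
- kin.ik(position, orientation): joint angles nearest the present ones, or None.
- robot.observe(): the state.
- viewer.read_camera(name): name is "scene" or "side" or "wrist"; returns the picture (480x640x3 uint8, red, green, blue); there is no depth.
- viewer.camera_info(name): a dict with "camera_matrix" (3x3 intrinsics, pixels), "R" (3x3) and "t" (3): a world point X has camera coordinates R X + t. Camera axes: x right, y down, z forward; pixel columns grow to the right and rows downward; lengths in mm; the calibration is good to about 2 mm. A picture is of the moment at which its call begins: read the wrist's pose just before it. camera_info takes no time and is no camera call; for the wrist camera it gives the pose at the moment of the call.
A pose or a line that the arm cannot do raises robot.IKError and nothing moves.
- robot.job_done(): hands the job in; it is judged then, once.
Trained networks look in the newest picture that a camera, given by its name, has taken for a name from the list of things; names that differ only in an ending like _2 or _b are one class to them, and where a whole thing is asked for, a point or a joint stands for the part that bears it (a point fixed in the world has none). Each returns a list of dicts, best first, with "confidence" (0 to 1); they miss things now and then, are a little off and sometimes report something else, mostly with a low value. They report only what shows in the picture. A call takes as long as a camera call. They do not tell look-alikes from the thing itself.
- viewer.silhouettes(name, camera): "mask" (480x640 bool, what is visible of it).
- viewer.pinpoint(name, camera): "at" ([x, y, z] in mm, in the coordinates of the camera as it stood for that picture, good to about 4 mm: a listed point, or the origin of a listed thing).
The state is a dict: "t": time; "joints": joint angles; "joint_velocities": joint speeds; "joint_torque": joint torques, N m; "tcp_pos": TCP position; "tcp_rot": TCP orientation; "contact_force": force on the tool from outside, world axes, zero at the start; "wrist_torque": the same for the moment, N m; "grip_width": opening from 0.0 (shut) to 1.0 (fully open); "grip_force": force on a finger pad.
Only numpy, scipy, OpenCV 4.12 (cv2) and the standard library are available. Lean on these libraries where they do the work, as an engineer would, in place of code of your own. Each camera call takes 0.05 s, during which the arm holds its last target. There are 200 camera calls.

## Working session

There is one attempt and no reset: what is moved stays moved. The work goes in short steps, each a Python script; the robot and the scene stay as the last script left them, time stands still between calls to the robot, and variables do not carry over. Pictures are saved under pics/ and viewed, at most 15 in all, crops included, and the job is handed in when it is done.

```bash
ls; mkdir -p pics; cat > h.py <<'E'
from cell import robot, grip, kin, viewer
import numpy as np, cv2
def save(n,im): cv2.imwrite('pics/'+n+'.png',cv2.cvtColor(im,cv2.COLOR_RGB2BGR))
def world(p,ci): return np.array(ci['R']).T@(np.array(p)-np.array(ci['t']))
def ray(uv,z,ci):
    K=np.array(ci['camera_matrix']);R=np.array(ci['R']);t=np.array(ci['t'])
    c=-R.T@t;d=R.T@np.linalg.inv(K)@np.array([uv[0],uv[1],1.]);return c+d*(z-c[2])/d[2]
def proj(X,ci):
    p=np.array(ci['camera_matrix'])@(np.array(ci['R'])@np.array(X)+np.array(ci['t']));return p[:2]/p[2]
E
python3 - <<'E'
from h import *
s=robot.observe();print(s['t'],s['tcp_pos'],s['tcp_rot'])
for c in ['scene','side']:
    im=viewer.read_camera(c);save(c+'0',im);ci=viewer.camera_info(c)
    R=np.array(ci['R']);print(c,(-R.T@ci['t']).round())
    for n in ['picket','lamp_shell','round_tin','tin','tray','trough','dish_large','dish_small','piton','carabiner']:
        print(n,[(d['confidence'].__round__(2),world(d['at'],ci).round().tolist(),proj(world(d['at'],ci),ci).round().tolist()) for d in viewer.pinpoint(n,c)])
E
```

```text
pics
0.0 [ 244.94770171 -601.46379469  213.67125031] [-3.08140345e+00 -6.03422196e-01  6.75686810e-04]
scene [884. 606. 778.]
picket [(0.72, [656.0, 181.0, 2.0], [316.0, 367.0])]
lamp_shell [(0.82, [427.0, -312.0, 67.0], [292.0, 132.0])]
round_tin [(0.83, [432.0, -314.0, 33.0], [290.0, 145.0])]
tin [(0.7, [425.0, -314.0, -2.0], [294.0, 157.0])]
tray [(0.77, [661.0, 178.0, -3.0], [312.0, 369.0])]
trough [(0.98, [436.0, 327.0, -4.0], [487.0, 376.0]), (0.5, [621.0, -186.0, -1.0], [238.0, 222.0])]
dish_large [(0.84, [471.0, -184.0, -1.0], [304.0, 197.0]), (0.82, [573.0, -322.0, -6.0], [232.0, 179.0]), (0.55, [615.0, -186.0, 0.0], [241.0, 221.0]), (0.37, [422.0, -312.0, 69.0], [294.0, 130.0])]
dish_small [(0.86, [472.0, 4.0, 2.0], [353.0, 252.0])]
piton [(0.74, [430.0, 154.0, 1.0], [421.0, 297.0]), (0.62, [433.0, -317.0, 33.0], [289.0, 145.0])]
carabiner [(0.89, [644.0, 9.0, -2.0], [273.0, 293.0])]
side [140. 397. 570.]
picket [(0.57, [658.0, 189.0, 1.0], [190.0, 289.0])]
lamp_shell [(0.96, [431.0, -313.0, 71.0], [472.0, 178.0])]
round_tin [(0.72, [436.0, -315.0, 32.0], [466.0, 193.0])]
tin [(0.77, [432.0, -316.0, 2.0], [466.0, 206.0])]
tray [(0.75, [659.0, 179.0, 3.0], [195.0, 284.0])]
trough [(0.64, [435.0, 327.0, 3.0], [200.0, 439.0])]
dish_large [(0.78, [578.0, -317.0, -1.0], [406.0, 179.0]), (0.76, [624.0, -182.0, 1.0], [350.0, 198.0]), (0.69, [477.0, -186.0, 0.0], [409.0, 228.0])]
dish_small [(0.7, [474.0, 8.0, 4.0], [344.0, 283.0])]
piton [(0.61, [426.0, 157.0, 1.0], [301.0, 357.0]), (0.42, [657.0, 180.0, 1.0], [195.0, 286.0])]
carabiner [(0.74, [648.0, 11.0, -2.0], [273.0, 240.0])]
```

View pics/scene0.png

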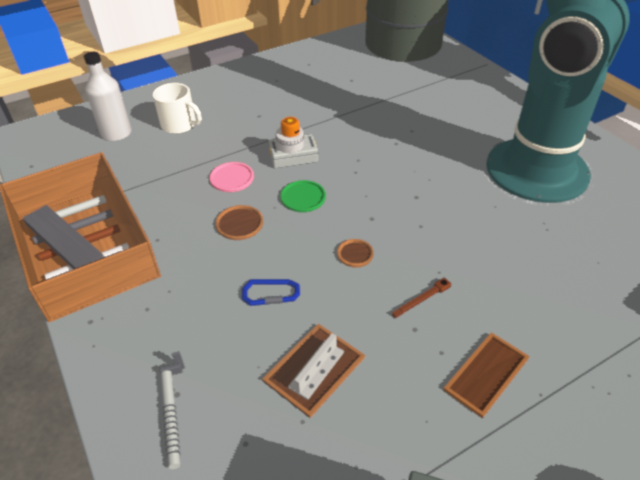

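View pics/side0.png

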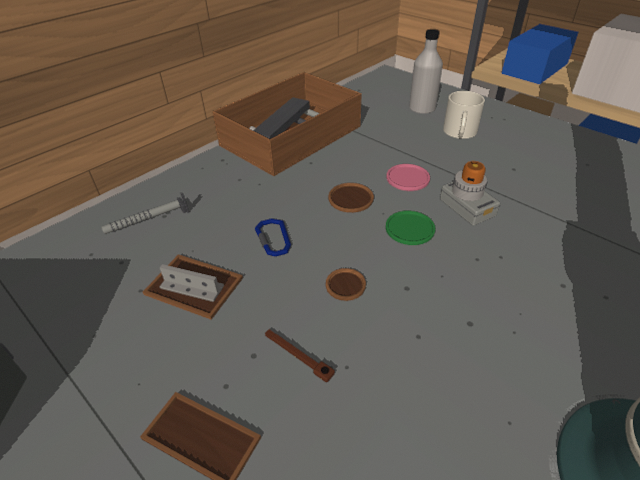

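The picket is the white T in the tray at scene (316,367), and the trough is empty at (487,375). The stack is at (292,145) and the small dish at (355,253). For dish_large there are three candidates: brown (239,221), green (303,196) and pink (232,176); I choose brown. For the picket there are also the piton (421,297), the ice tool (170,415) and the bars in the crate (65,235). Only the one in the tray fits.

```bash
cat >> h.py <<'E'
from scipy.spatial.transform import Rotation as Ro
def rot(a): return (Ro.from_euler('z',a)*Ro.from_euler('x',np.pi)).as_rotvec()
def rect(n,c,z,near=None,ci=None):
    "minAreaRect of a silhouette projected to height z: centre, (long, short), yaw of long side"
    ci=ci or viewer.camera_info(c)
    for d in viewer.silhouettes(n,c):
        v,u=np.nonzero(d['mask'])
        P=np.array([ray(x,z,ci)[:2] for x in cv2.convexHull(np.c_[u,v].astype(np.int32))[:,0].astype(float)],np.float32)
        (cx,cy),(w,h),a=cv2.minAreaRect(P)
        if near is not None and np.hypot(cx-near[0],cy-near[1])>60: continue
        if w<h: w,h,a=h,w,a+90
        a=(a+90)%180-90
        return round(d['confidence'],2),(round(cx,1),round(cy,1)),(round(w),round(h)),round(a,1)
E
python3 - <<'E'
from h import *
for c in ['scene','side']:
    im=viewer.read_camera(c)
    for n,z,nr in [('tray',8,(658,180)),('trough',8,(436,327)),('picket',36,(657,183)),('dish_small',8,(473,6)),('dish_large',8,(620,-185)),('tin',36,(430,-315)),('round_tin',70,(430,-315)),('lamp_shell',93,(430,-315)),]:
        print(c,n,rect(n,c,z,nr))
    if c=='scene': save('crop1',cv2.resize(im[160:420,200:550],None,fx=2,fy=2))
s=robot.observe();T=Ro.from_rotvec(s['tcp_rot']).as_matrix()
ci=viewer.camera_info('wrist');R=np.array(ci['R']);print('wrist cam in tool',T.T@(-R.T@ci['t']-s['tcp_pos']),'\n',(R@T).round(2),ci['camera_matrix'])
for p in [(657,180,250),(436,327,250),(430,-315,250),(620,-185,200),(473,5,200)]:
    print(p,[(round(a,2),kin.ik(p,rot(a)) is not None) for a in np.arange(-3,3.1,.5)])
E
```

```text
scene tray (0.66, (660.3, 182.7), (140, 101), 19.7)
scene trough (0.56, (438.2, 326.1), (141, 70), 17.2)
scene picket (0.69, (657.9, 197.5), (118, 37), 25.4)
scene dish_small (0.97, (473.7, 10.8), (71, 65), 58.3)
scene dish_large (0.97, (621.1, -178.8), (94, 93), 58.6)
scene tin (0.57, (437.3, -290.5), (102, 100), -18.3)
scene round_tin (0.84, (447.4, -287.4), (87, 60), 60.7)
scene lamp_shell (0.6, (435.9, -300.5), (80, 38), 62.3)
side tray (0.81, (656.0, 180.9), (140, 102), 19.3)
side trough (0.9, (434.2, 324.7), (141, 71), 17.0)
side picket (0.81, (643.4, 195.8), (122, 50), 24.6)
side dish_small (0.66, (469.4, 6.5), (72, 64), -47.6)
side dish_large (0.91, (619.4, -180.9), (99, 91), -48.1)
side tin (0.87, (419.8, -294.7), (125, 92), -17.7)
side round_tin (0.73, (424.9, -288.5), (91, 60), -70.8)
side lamp_shell (0.73, (426.5, -302.5), (77, 39), -65.5)
wrist cam in tool [  75.86932956   -0.23780175 -170.6144675 ] 
 [[ 0.    1.    0.  ]
 [-0.96  0.   -0.27]
 [-0.27 -0.    0.96]] [[394.82865895   0.         318.20516912]
 [  0.         394.82865895 232.34377776]
 [  0.           0.     
[... 1058 characters left out ...]
rue)]
(620, -185, 200) [(np.float64(-3.0), True), (np.float64(-2.5), True), (np.float64(-2.0), True), (np.float64(-1.5), True), (np.float64(-1.0), True), (np.float64(-0.5), True), (np.float64(0.0), True), (np.float64(0.5), True), (np.float64(1.0), True), (np.float64(1.5), True), (np.float64(2.0), True), (np.float64(2.5), True), (np.float64(3.0), True)]
(473, 5, 200) [(np.float64(-3.0), True), (np.float64(-2.5), True), (np.float64(-2.0), True), (np.float64(-1.5), True), (np.float64(-1.0), True), (np.float64(-0.5), True), (np.float64(0.0), True), (np.float64(0.5), True), (np.float64(1.0), True), (np.float64(1.5), True), (np.float64(2.0), True), (np.float64(2.5), True), (np.float64(3.0), True)]
```

View pics/crop1.png

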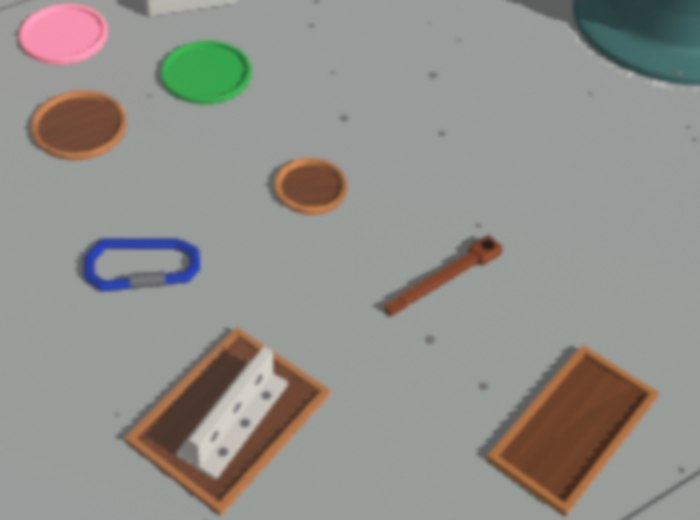

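The crop confirms the white-grey T picket in the tray, the brown (not green or pink) large dish, the small dish and the empty trough. Next I look at the picket, tray and trough from close by with the wrist camera.

```bash
cat >> h.py <<'E'
def yaw(cands,p):
    "of yaws a and a+pi the one whose ik is nearest the present joints, wrist away from its limit"
    q0=np.array(robot.observe()['joints']);best=None
    for a in cands:
        q=kin.ik(p,rot(a))
        if q is None or abs(q[6])>2.7: continue
        k=np.abs(np.array(q)-q0).max()
        if best is None or k<best[0]: best=(k,a)
    return best[1]
def look(p,a,names,pic=None):
    robot.movep(p,rot(a));robot.hold(.3)
    ci=viewer.camera_info('wrist');im=viewer.read_camera('wrist')
    if pic: save(pic,im)
    for n,z,nr in names:
        print(n,rect(n,'wrist',z,nr,ci),[(round(d['confidence'],2),world(d['at'],ci).round(1).tolist()) for d in viewer.pinpoint(n,'wrist')[:2]])
    return ci,im
E
python3 - <<'E'
from h import *
p=[436,325,170];a=yaw(np.radians([17,197]),p);print(a)
look(p,a,[('trough',8,(436,325))])
p=[658,185,180];a=yaw(np.radians([20,200]),p);print(a)
look(p,a,[('tray',8,(658,181)),('picket',36,(658,185))],'w1')
s=robot.observe();print(s['t'],s['tcp_pos'],s['contact_force'])
E
```

```text
3.4382986264288293
trough (0.94, (433.4, 324.1), (136, 69), 17.3) [(0.68, [432.8, 325.5, 2.6])]
3.490658503988659
tray (0.91, (657.2, 180.1), (136, 96), 19.8) []
picket (0.93, (654.8, 184.3), (105, 34), 25.3) [(0.56, [654.7, 181.7, 5.0])]
7.3333 [657.97937616 185.06771315 180.05305244] [-0.04748595 -1.06439138  0.32863506]
```

View pics/w1.png

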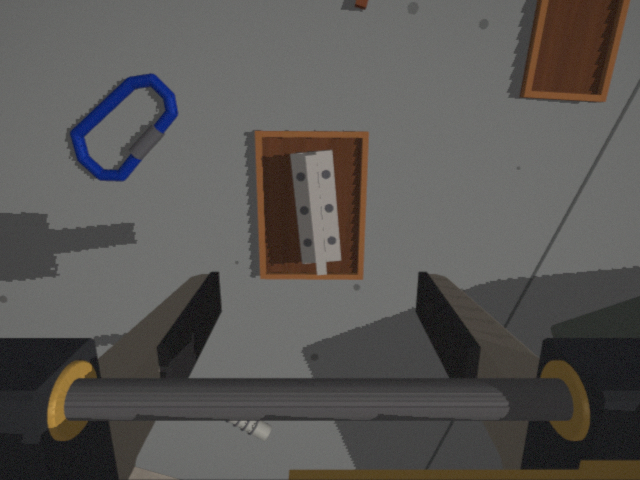

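The wrist view shows the tray at (312,205). The picket stands in it slightly turned, with flange corners near (291,153), (333,150), (341,260) and (300,264) and the web's near end at (321,275). I'll project these to check.

```bash
python3 - <<'E'
from h import *
ci=viewer.camera_info('wrist');im=cv2.imread('pics/w1.png')
F=[ray(u,8,ci)[:2] for u in [(291,153),(333,150),(341,260),(300,264)]]
print(np.mean(F,0),[np.linalg.norm(F[i]-F[i-1]).round(1) for i in range(4)],np.degrees(np.arctan2(*(F[0]-F[3])[::-1])),np.degrees(np.arctan2(*(F[1]-F[2])[::-1])))
c=np.array([656,182.5])
for yw in (24,25.5):
    a=np.radians(yw);d=np.array([np.cos(a),np.sin(a)]);n=np.array([-d[1],d[0]])
    print([proj([*(c+i*50*d+j*4*n),39],ci).round().tolist() for i,j in [(-1,-1),(-1,1),(1,1),(1,-1)]],[proj([*(c+i*50*d+j*18*n),8],ci).round().tolist() for i,j in [(-1,-1),(-1,1),(1,1),(1,-1)]])
cv2.imwrite('pics/w1c.png',cv2.resize(im[120:290,240:390],None,fx=3.5,fy=3.5,interpolation=cv2.INTER_CUBIC))
E
```

```text
[655.95992095 183.08370363] [np.float64(101.0), np.float64(35.9), np.float64(99.8), np.float64(38.0)] -156.30123700449576 -155.1131567409694
[[306.0, 155.0], [316.0, 154.0], [324.0, 274.0], [315.0, 275.0]] [[291.0, 153.0], [333.0, 150.0], [339.0, 260.0], [300.0, 263.0]]
[[304.0, 155.0], [314.0, 154.0], [326.0, 274.0], [317.0, 275.0]] [[289.0, 154.0], [331.0, 150.0], [340.0, 260.0], [302.0, 263.0]]
```

View pics/w1c.png

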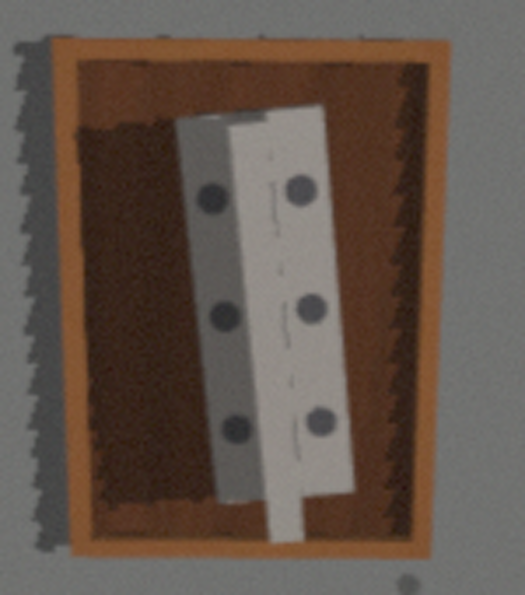

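The model projection matches the image to within 2 px: picket at (656,183), yaw 24.4°. Now I grasp it and place it.

```bash
cat >> h.py <<'E'
def st(m=''):
    s=robot.observe();print(m,round(s['t'],1),np.round(s['tcp_pos'],1),'F',np.round(s['contact_force'],1),'w',round(s['grip_width']*92,1),'gf',round(s['grip_force'],1));return s
def lower(p,zs,feed=25,lim=4.0):
    "go down in small steps until the upward force rises"
    f0=robot.observe()['contact_force'][2]
    for z in zs:
        robot.servo_line([p[0],p[1],z],feed=feed)
        if robot.observe()['contact_force'][2]-f0>lim: break
    st('set')
E
python3 - <<'E'
from h import *
a=np.radians(24.4+180);p=[656,183]
grip(.5,25)
robot.movep([*p,60],rot(a));robot.servo_line([*p,14],feed=60);st('at')
grip(0,25);st('grip')
robot.servo_line([*p,24],feed=40);st('lift');robot.servo_line([*p,100],feed=120);st()
b=np.radians(17.2+180);q=[434,325]
robot.movep([*q,80],rot(b));robot.servo_line([*q,20],feed=80);st()
ci=viewer.camera_info('wrist');save('w2',viewer.read_camera('wrist'))
E
```

```text
at 9.6 [656.2 183.3  14.3] F [ 0.3  1.6 -0.6] w 46.0 gf 0.0
grip 10.3 [656.  183.1  14.1] F [-0.3  0.2  0.7] w 7.9 gf 25.0
lift 10.7 [656.2 183.   24.3] F [-0.1  0.6 -1.4] w 8.0 gf 25.0
 11.4 [655.7 182.5  99.6] F [-0.6 -0.3 -1.9] w 7.6 gf 25.0
 13.4 [434.1 325.4  20.3] F [ 1.1  0.4 -1.3] w 7.6 gf 25.0
```

View pics/w2.png

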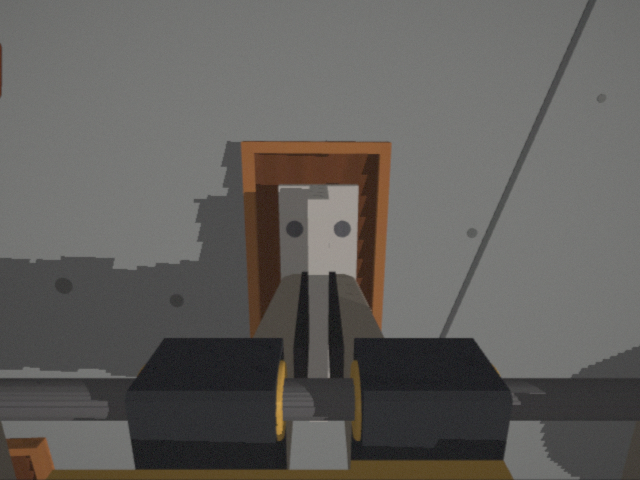

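The picket is held level and centred over the trough, with clearance on all visible sides. Next I lower and release it, then move to look at the stack.

```bash
python3 - <<'E'
from h import *
q=[434,325]
lower(q,[17,15.5,14.5,14,13.5,13],lim=3)
grip(.45);robot.servo_line([*q,100],feed=100)
c=viewer.read_camera('scene');ci=viewer.camera_info('scene');print([(d['confidence'],world(d['at'],ci).round()) for d in viewer.pinpoint('picket','scene')])
save('s2',c[300:460,400:600])
grip(1.0)
robot.movep([500,150,260],rot(np.radians(197)))
p=[430,-313,240];
a=yaw(np.radians([-18,162,72,-108]),p);print(a)
look(p,a,[('tin',36,(430,-315)),('round_tin',70,(430,-315)),('lamp_shell',98,(430,-315))],'w3')
st()
E
```

```text
set 14.7 [434.  325.1  14. ] F [-1.1 -0.5  5.3] w 8.1 gf 25.0
[]
2.827433388230814
tin None []
round_tin (0.69, (430.0, -312.6), (62, 59), -17.9) []
lamp_shell (0.78, (426.4, -312.7), (42, 38), -17.9) [(0.9, [430.9, -310.4, 69.5])]
 20.6 [ 430. -313.  240.] F [-0.2 -0.2  0.7] w 91.9 gf 0.0
```

View pics/w3.png

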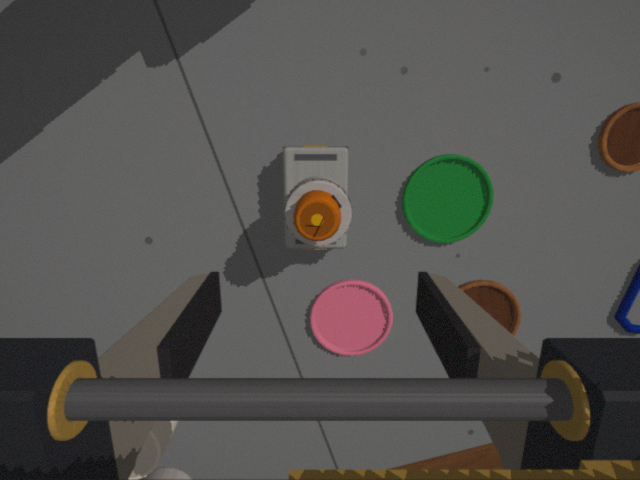

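View pics/s2.png

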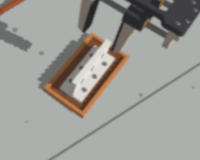

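The picket stands on its flange inside the trough. The wrist view shows the stack at (317,205), with the amber lamp at (318,217) on the round tin on the oblong tin. The green (448,198) and pink (351,317) dishes are the decoys. Next I measure the two brown dishes, then pick up the lamp.

```bash
python3 - <<'E'
from h import *
ci=viewer.camera_info('wrist')
T=np.array([ray(u,36,ci)[:2] for u in [(285,147),(349,147),(348,248),(286,248)]])
print('tin',T.mean(0),[np.linalg.norm(T[i]-T[i-1]).round(1) for i in range(4)],np.degrees(np.arctan2(*(T[3]-T[0])[::-1])),np.degrees(np.arctan2(*(T[2]-T[1])[::-1])))
p=[546,-88,260];a=yaw(np.radians([121,-59,162]),p)
look(p,a,[('dish_small',8,(473,6)),('dish_large',8,(620,-184))])
a=np.radians(162);p=[428.5,-312]
grip(.75,12)
robot.movep([*p,150],rot(a));robot.servo_line([*p,73],feed=60);st('at')
grip(0,12);st('grip')
robot.servo_line([*p,80],feed=30);st('lift');robot.servo_line([*p,170],feed=120);robot.hold(.2);st()
c=viewer.read_camera('scene');save('s3',np.vstack([cv2.resize(c[60:260,180:420],None,fx=2,fy=2)]))
E
```

```text
tin [ 424.82764908 -312.97076915] [np.float64(98.7), np.float64(59.5), np.float64(98.7), np.float64(61.9)] -18.68821003988378 -17.30223498401687
dish_small (0.81, (469.0, 6.1), (66, 66), -16.7) [(0.67, [466.3, 6.6, 0.0])]
dish_large (0.86, (618.4, -181.5), (94, 93), -18.1) [(0.94, [471.3, -184.0, 0.8]), (0.83, [616.8, -182.8, -0.4])]
at 25.2 [ 428.7 -312.2   73.4] F [-0.8 -0.5  0.5] w 68.9 gf 0.0
grip 25.8 [ 428.5 -312.1   73.1] F [ 0.3 -0.5  0.3] w 39.3 gf 12.0
lift 26.1 [ 428.6 -312.1   80.2] F [-0.  -0.4 -0.8] w 39.6 gf 12.0
 27.2 [ 428.2 -311.7  169.3] F [-0.2 -0.8 -1.1] w 39.5 gf 12.0
```

View pics/s3.png

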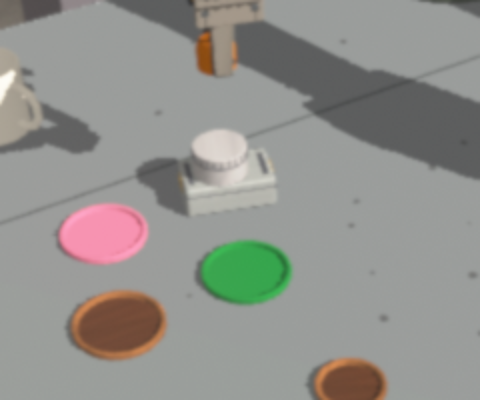

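The lamp lifted cleanly, but my tips sit only 3 mm above its underside and would hit the dish's 5 mm rim. I'll set it back on the tin and regrasp higher, then place it in the small dish.

```bash
python3 - <<'E'
from h import *
a=np.radians(162);p=[428.5,-312]
robot.servo_line([*p,78],feed=100);lower(p,[75,74,73.5,73,72.6],lim=1.5,feed=15)
grip(.55);robot.servo_line([*p,76.8],feed=20);st('up');grip(0,15);st('regrip')
robot.servo_line([*p,84],feed=30);st('lift');robot.servo_line([*p,150],feed=120);st()
q=[469,6.5];b=yaw([a,a-np.pi,a-np.pi/2],[*q,100])
robot.movep([*q,100],rot(b));robot.servo_line([*q,16],feed=80);st('pre')
save('w4',viewer.read_camera('wrist'))
E
```

```text
set 29.7 [ 428.6 -312.    73. ] F [-1.1  0.1  4.8] w 39.5 gf 12.0
up 30.4 [ 428.6 -312.1   77. ] F [-1.   0.3  0.6] w 50.7 gf 0.0
regrip 30.8 [ 428.5 -312.    76.8] F [-0.2 -0.8  0.7] w 39.6 gf 15.0
lift 31.1 [ 428.6 -312.1   84.2] F [ 0.8  0.1 -0.4] w 39.5 gf 15.0
 31.9 [ 428.  -312.1  149.6] F [-0.6 -0.1 -0.7] w 39.3 gf 15.0
pre 34.3 [469.4   6.6  16.4] F [-0.6 -0.6  0.3] w 39.2 gf 15.0
```

View pics/w4.png

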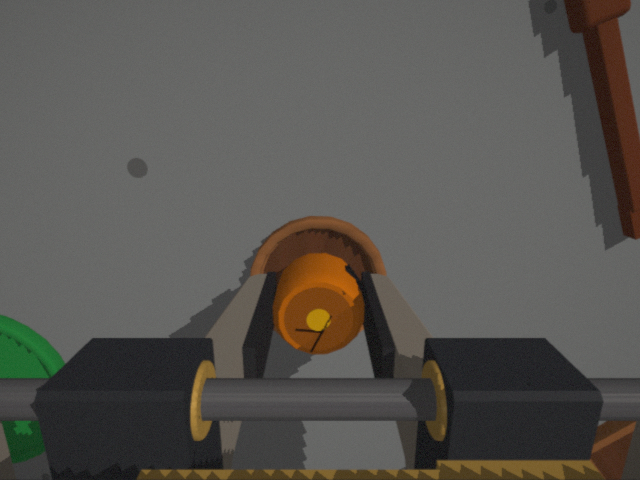

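The lamp is centred laterally over the dish, whose far rim is at row 216. I check that against the model, then lower.

```bash
python3 - <<'E'
from h import *
q=[469,6.5];ci=viewer.camera_info('wrist')
th=np.linspace(0,6.28,90);P=np.array([proj([q[0]+34*np.cos(t),q[1]+34*np.sin(t),8],ci) for t in th]);i=P[:,1].argmin();print('pred apex',P[i])
lower(q,[13,11.5,10.7,10.1,9.7,9.4],lim=1.5,feed=15)
grip(.6);st('open');robot.servo_line([*q,120],feed=100)
robot.movep([*q,180],rot(np.radians(162)));robot.hold(.2)
im=viewer.read_camera('wrist');ci=viewer.camera_info('wrist')
print(rect('lamp_shell','wrist',31,None,ci),rect('dish_small','wrist',8,q,ci));save('w5',im[60:330,180:460])
E
```

```text
pred apex [319.48679767 218.18351273]
set 35.2 [469.    6.5  10.7] F [-0.5  0.3  0.2] w 39.5 gf 15.0
open 35.6 [469.1   6.5  10.7] F [-0.   0.1 -0.4] w 55.2 gf 0.0
(0.96, (467.7, 6.7), (42, 40), -17.9) (0.76, (468.6, 6.2), (67, 66), -16.4)
```

View pics/w5.png

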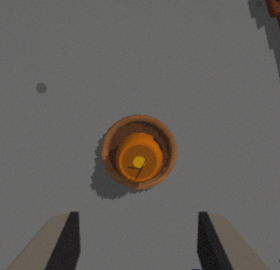

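The lamp is upright and central in the small dish, at (139,160) in the crop. Now the round tin.

```bash
python3 - <<'E'
from h import *
a=np.radians(162);grip(1.0,20)
look([430,-313,200],a,[('round_tin',70,(430,-315))])
ci=viewer.camera_info('wrist');r=rect('round_tin','wrist',70,(430,-315),ci)
p=[429.5,-312.5] if r is None or np.hypot(r[1][0]-429.5,r[1][1]+312.5)>4 else list(r[1])
robot.servo_line([*p,110],feed=120);robot.servo_line([*p,43.3],feed=60);st('at')
grip(0,20);st('grip')
robot.servo_line([*p,50],feed=30);st('lift');robot.servo_line([*p,150],feed=120);st()
q=[618,-182]
robot.movep([*q,80],rot(a));robot.servo_line([*q,17],feed=80);st('pre')
ci=viewer.camera_info('wrist');save('w6',viewer.read_camera('wrist'))
th=np.linspace(0,6.28,90);P=np.array([proj([q[0]+47*np.cos(t),q[1]+47*np.sin(t),8],ci) for t in th]);i=P[:,1].argmin();print('pred apex',P[i])
E
```

```text
round_tin (0.6, (430.1, -312.8), (62, 60), -47.7) [(0.64, [429.2, -314.6, 38.4])]
at 42.1 [ 430.1 -313.4   43.7] F [ 0.1  0.1 -0.4] w 92.3 gf 0.0
grip 42.7 [ 429.8 -313.3   43.4] F [-0.2 -0.3  0.9] w 59.6 gf 20.0
lift 43.1 [ 429.8 -313.4   50.1] F [-0.6 -0.  -1.8] w 59.5 gf 20.0
 44.1 [ 429.2 -313.2  149.3] F [ 0.3 -0.1 -1.8] w 59.6 gf 20.0
pre 46.0 [ 618.5 -181.8   17.4] F [-0.1  0.4 -1.2] w 59.5 gf 20.0
pred apex [319.21344178 190.22036985]
```

View pics/w6.png

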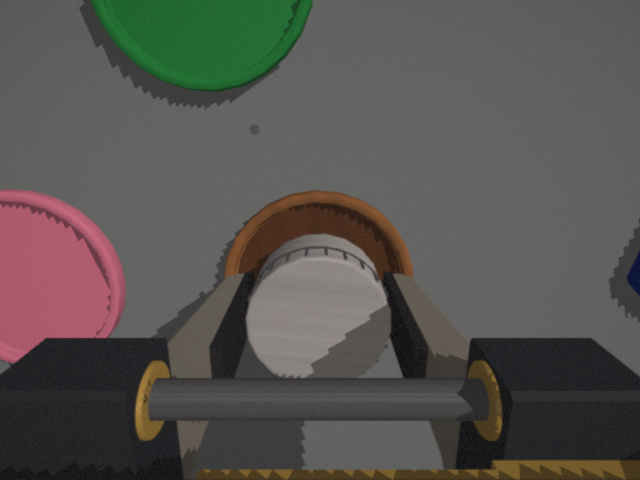

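The dish rim is where predicted (row 190), and the tin is over the dish centre. I lower it, then look at the oblong tin.

```bash
python3 - <<'E'
from h import *
q=[618,-182];a=np.radians(162)
lower(q,[13,11.5,10.8,10.4,10.1,9.8,9.5],lim=3,feed=15)
grip(.8);st('open');robot.servo_line([*q,180],feed=120);robot.hold(.2)
im=viewer.read_camera('wrist');ci=viewer.camera_info('wrist')
print(rect('round_tin','wrist',37,q,ci),rect('dish_large','wrist',8,q,ci))
grip(1.0,30)
_,im2=look([425,-313,160],a,[('tin',36,(425,-313))])
save('w7',np.hstack([im[60:360,160:480],im2[60:360,160:480]]));st()
E
```

```text
set 47.7 [ 618.1 -182.    10.4] F [-2.4  0.   6.4] w 59.7 gf 20.0
open 48.1 [ 618.  -182.     9.6] F [ 1.1 -0.6 -1.2] w 73.6 gf 0.0
(0.57, (617.5, -182.5), (62, 59), -1.4) (0.93, (618.9, -181.4), (93, 93), -37.5)
tin (0.95, (423.4, -313.5), (102, 63), -17.9) [(0.88, [424.9, -307.3, 1.2])]
 51.8 [ 425.4 -312.6  160. ] F [0.3 0.2 0.1] w 91.7 gf 0.0
```

View pics/w7.png

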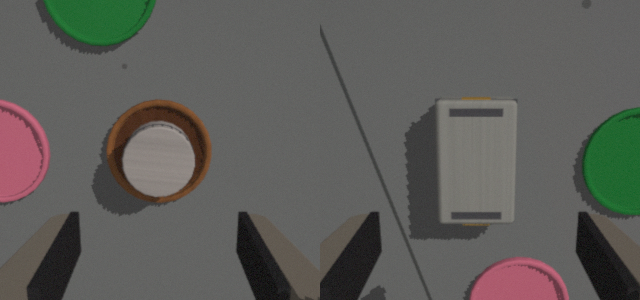

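The round tin sits flat and central in the large dish (left half). The oblong tin is clear and aligned with the tool at yaw −18° (right half). I grasp it and carry it to the tray.

```bash
python3 - <<'E'
from h import *
a=np.radians(162);p=[424,-313.3]
robot.servo_line([*p,60],feed=100);robot.servo_line([*p,7.5],feed=50);st('at')
grip(0,30);st('grip')
robot.servo_line([*p,14],feed=30);st('lift');robot.servo_line([*p,150],feed=120);st()
q=[657,180.5];b=yaw(np.radians([19.7,199.7]),[*q,80]);print(b)
robot.movep([*q,80],rot(b));robot.servo_line([*q,18],feed=80);st('pre')
ci=viewer.camera_info('wrist');save('w8',viewer.read_camera('wrist'))
d=np.radians(19.7);D=np.array([np.cos(d),np.sin(d)]);N=np.array([-D[1],D[0]])
print('pred rim corners',[proj([*(np.array(q)+i*67*D+j*48*N),8],ci).round() for i in (-1,1) for j in (-1,1)])
E
```

```text
at 54.2 [ 424.2 -313.4    7.8] F [-0.3 -0.4  0.1] w 92.0 gf 0.0
grip 54.7 [ 424.  -313.4    7.6] F [-0.5 -1.1  2. ] w 61.7 gf 30.0
lift 55.1 [ 424.  -313.4   14.1] F [-0.2 -0.2 -2.3] w 61.7 gf 30.0
 56.4 [ 423.5 -313.   149.2] F [ 0.4  0.1 -2.8] w 61.8 gf 30.0
3.485422516232676
pre 59.3 [657.3 180.9  18.5] F [ 0.2  0.3 -1.6] w 61.5 gf 30.0
pred rim corners [array([210., 146.]), array([424., 146.]), array([228., 398.]), array([405., 398.])]
```

View pics/w8.png

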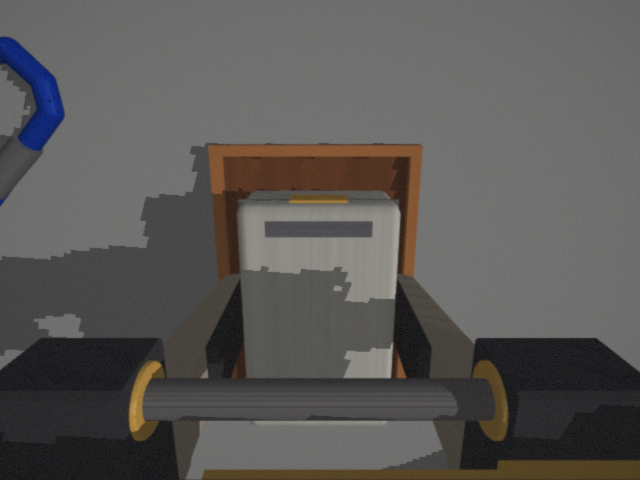

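The rim corners at (209,146) and (422,146) match the prediction, and the tin is square over the tray. I lower and release it, then check.

```bash
python3 - <<'E'
from h import *
q=[657,180.5]
lower(q,[14,12.5,11.7,11.2,10.8,10.5,10.2,9.9],lim=3,feed=15)
grip(.85);st('open');robot.servo_line([*q,160],feed=100)
robot.movep([500,-60,330],rot(np.radians(180)));robot.hold(.3);st()
c=viewer.read_camera('side');save('end',cv2.resize(c[150:480,120:520],None,fx=1.9,fy=1.8))
E
```

```text
set 61.3 [657.1 180.5  10.7] F [-1.3 -1.7  2.4] w 61.8 gf 30.0
open 61.7 [657.  180.5  10.1] F [ 0.1  0.2 -0.2] w 77.8 gf 0.0
 64.9 [500.2 -59.4 329.8] F [-0.2 -0.1 -0.1] w 78.2 gf 0.0
```

View pics/end.png

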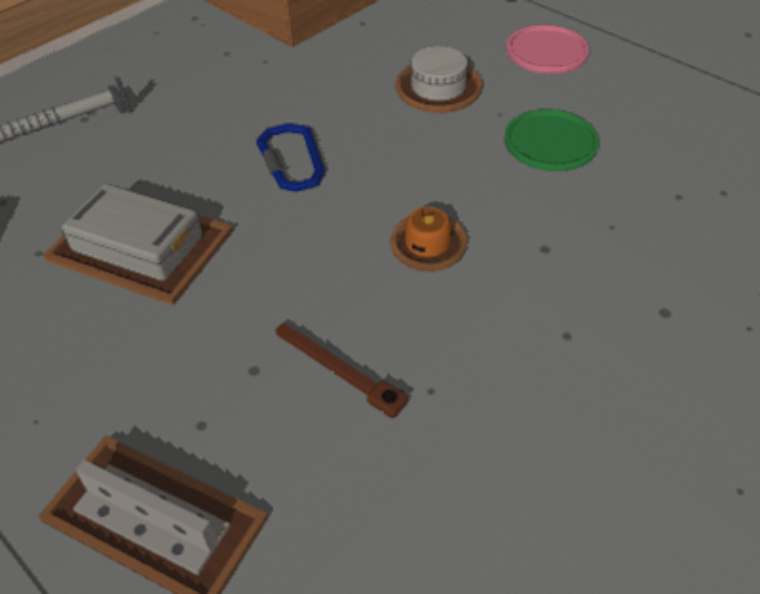

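All four things are flat in their places: tin (133,230), picket (145,515), lamp (428,235) and round tin (439,75). The piton and carabiner have not moved.

```bash
python3 -c "
from h import *
print(robot.job_done())"
```

```text
the job is handed in; nothing more can be done
None
```

The job is done and handed in at about 65 s: picket in the trough, lamp shell in the small dish, round tin in the large brown dish and oblong tin in the tray, all upright, with the piton and carabiner untouched; I set the lamp back on the stack once to regrasp it higher, and it may have dropped up to 1 mm at release.

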